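# Uncouple the cart tongue and hold it up

## Robot

A 7-joint arm with a two-finger parallel gripper is mounted at the origin on the work surface. World frame = base frame: x ahead of the robot, y to its left, z up, the work surface at z = 0. Lengths are in m, angles in rad, forces in N, time in s.
With the tool pointing down it reaches from about 0.425 to 0.925 m from the base axis. Payload 6.8 kg.
Tool frame: the origin (TCP) lies between the finger pads; the fingertips stand manip.tip_extent ahead of it and the grasp point (between the pads) lies 2 mm behind it (manip.tip_extent is the distance from the TCP to the fingertips, in m); z points along the fingers, y is the line along which they close (so a half turn about z gives the same grasp; the last joint's range is limited). The gripper opens to 88 mm and grips with 3 to 60 N. Pads are 20 mm wide; open, the fingers measure 115 mm over their backs; the gripper's body (75 mm by 178 mm) begins 61 mm behind the grasp point.
Start: joints at [-1.23, 0.477, 0.022, 1.555, -0.011, 1.109, -0.083], TCP at [0.293, 0.608, 0.24] pointing down, gripper open.
Joint ranges: [-2.96, 2.96], [-0.34, 2.1], [-1.41, 1.46], [0.24, 2.44], [-1.37, 4.51], [0.17, 1.92], [-2.96, 2.96]. Speed limits (rad/s): [2.39, 2.39, 3.14, 3.14, 3.14, 3.14, 3.14].

## Interface

Orientations are given as a rotation vector (axis times angle).
In Python, from station import readout, optics, order, spotter, manip gives the robot as it stands. The module is installed in compiled form; this text tells all that it offers.
- The arm moves only by the tool send_rows, never from a script. Its argument "deltas" is one flat list of numbers, 7 for each row, row after row: the closure, from 0 (fully open) to 1 (shut), then the shift along the tool's x, y, z in mm, then the turn, a rotation vector about the tool's x, y, z in rad. In form: [fingers, x, y, z, ax, ay, az, fingers, x, y, z, ax, ay, az, ...]. A call has 1 to 20 rows; each row is the pose to reach, as a shift and turn from the pose commanded when the call began, along the tool's axes at that moment; what a row does not reach only later rows make up. A row lasts 1/10 s, in which the tool goes at most 50 mm and 8.59 degrees, less where a joint would pass 70% of its speed; a pose out of reach is approached as far as the arm can. A call with a gripper value outside its range is refused whole. The fingers move at their own pace and stop on an object; the grip force is fixed at half the most. Time passes only in rows, so rows that repeat a pose let the fingers close. It gives the time, the measured TCP pose, the force, the opening and the grip force at its end, in the units of the state.
- readout.sense(): the state, without advancing time (a new reading comes with each control period).
- optics.camera(name): name is "side" or "top"; returns a dict with "color" (384x512x3 uint8, red, green, blue), "fovy" (degrees; the focal length in pixels is half the picture's height over the tangent of half this angle, whatever the lens; pixels are square), "cx", "cy" (the principal point, pixels), "cam_to_world" (4x4, takes a point from camera to world coordinates). Camera axes: x right, y down, z forward; pixel columns grow to the right and rows downward; lengths in m; the calibration is good to about 2 mm. A picture is of the moment at which its call begins. There is no depth.
- order.finish_job(): hands the job in; it is judged then, once.
Trained networks look in a picture, given as the dict that the camera call returned (one of the last four; its "shot" number tells which), for a name from the list of things; names that differ only in an ending like _2 or _b are one class to them, and where a whole thing is asked for, a point or a joint stands for the part that bears it (a point fixed in the world has none). Each returns a list of dicts, best first, with "score" (0 to 1); they miss things now and then, are a little off and sometimes report something else, mostly with a low value. They report only what shows in the picture. A call takes as long as a camera call. They do not tell look-alikes from the thing itself.
- spotter.spot_in(thing, picture): "pixel" ([column, row] in pixels, amid what is visible of it).
- spotter.pinpoint(thing, picture): "pixel" ([column, row] in pixels: a listed point, or the origin of a listed thing).
The state is a dict: "time_s": time; "joint_positions": joint angles; "dq": joint speeds; "joint_efforts": joint torques, N m; "tool_pos": TCP position; "eef_rot": TCP orientation; "force": force on the tool from outside, world axes, zero at the start; "wrist_torque": the same for the moment, N m; "opening": finger opening in m; "gripper_force": force on a finger pad.
Only numpy, scipy, OpenCV 4.12 (cv2) and the standard library are available. Lean on these libraries where they do the work, as an engineer would, in place of code of your own. Each camera call takes 0.05 s, during which the arm holds its last target. There are 200 camera calls.

## Task

Uncouple the cart's tongue from the ball of the hitch fixture. First draw the lock pin up out of its sleeve, stand it tip down in the metal cup and let go of it; then pull the latch tab sideways, away from the coupler, against its spring, lift the tongue off the ball and finish while still holding it, with the coupler about 7 cm above its seat. Keep the cup upright and leave the tape roll, can and wrench where they are.

Things in the scene. Friction and masses are not known exactly. Their poses are not given: they have to be found in the camera images.
- fixture: Steel base plate 350 x 130 x 12 mm, fixed to the bench, with a 50 mm hitch ball on a post at one end and a hinge bracket at the other. Origin on the bench straight under the ball; x runs from the ball along the tongue to the hinge, y to the side of the latch tab, z up. Plate spans x -60 to 290, y -65 to 65 mm. Ball centre z 85, top z 110 mm.
- hinge (a point): Middle of the tongue's hinge axis, at fixture x 220, y 0, z 85 mm. The axis is parallel to fixture y. The coupler end swings up about the fixture's +y axis, from 0 (seated) to 0.6 rad, and falls back if let go.
- tongue: Grey 40 mm square tube ending in a dark steel coupler box (82 x 72 mm in plan, top at z 121 mm when seated) that covers the ball. 0.45 to 0.65 kg, plus 0.1 kg for the latch on it. Origin on the hinge axis, axes as the fixture's when seated. It can only turn on its hinge. With the latch closed a blade catches under the ball and the tongue lifts only about 2 mm.
- coupler (a point): Centre of the coupler's socket; coincides with the ball centre (85 mm above the bench) when seated, 220 mm from the hinge axis. Its height tells how far the tongue is raised.
- sleeve (a point): Centre of the upper mouth of the lock pin's upright sleeve: a 30 x 30 mm block on the coupler's +y side, at fixture x 0, y 62 mm, from z 70 to 105 mm, with a 12 mm bore. The pin passes through it and through a hole in the latch bar below it.
- latch (a joint): Latch slide in m along the tongue's +y (away from the coupler): 0 closed, 0.026 fully pulled. Spring 4 N closed, plus 0.2 N per mm (9 N fully pulled); it closes by itself. The blade is clear of the ball above 0.013 and must stay so until the coupler has risen about 55 mm. With the pin in place the latch moves barely 2 mm.
- latch_tab (a point): Grip point of the latch tab, an upright steel plate 10 mm thick (along fixture y), 30 mm wide (along x), z 60 to 135 mm. The point is on its mid-plane, 20 mm below its top: fixture x 0, y 110, z 115 mm when closed; moves with the latch. Free gap to the coupler 69 mm, to the sleeve block 28 mm. Pinched across its thickness from above it both pulls the latch and lifts the tongue.
- pin: Loose steel lock pin, 120 mm long, about 80 g, upright in the sleeve. Shank 10 mm diameter; a 20 mm collar, 60 to 65 mm above the tip, rests on the sleeve; black grip knob 22 mm diameter, 85 to 120 mm above the tip. Origin at the tip, z towards the knob. At the start the tip is 45 mm and the knob's top 165 mm above the bench; it must rise 60 mm to leave the sleeve.
- pin_knob (a point): Middle of the pin's grip knob, on its axis, 102.5 mm above the tip.
- pin_tip (a point): Lower end of the pin.
- cup: Loose open aluminium cup, 74 mm outside diameter, 80 mm tall, wall 3 mm, floor 6 mm thick, 0.45 kg, empty. Origin at the centre of its underside.
- cup_floor (a point): Centre of the cup's inner floor, 6 mm above the bench.
- tape: Bystander: grey roll of tape lying flat, 104 mm diameter, 48 mm tall.
- can: Bystander: small closed can, 66 mm diameter, 90 mm tall.
- wrench: Bystander: steel wrench lying flat, 180 mm long.
Mind the look-alikes: they are no part of the job. What is meant by the pin is not purple, and is the smaller of those in its own colour. What is shaped like the cup but pink is not meant.

How it is judged:
By the outcome, as a careful person would: the job done as asked, in the order asked, and still so for the second after the job is handed in, while the arm keeps its last pose, push and grip.
It also fails if it takes over 61 s, if anything falls off the work surface, if the arm or the gripper's body presses on something with over 40 N, if the wrist force passes 120 N, or if a joint passes its speed limit or range.

## Working session

There is one attempt and no reset: what is moved stays moved. The work goes in short steps, Python scripts to look and compute and a tool call to move; the robot and the scene stay as the last step left them, time stands still between calls to the robot, and variables do not carry over. Pictures are saved under pics/ and viewed, at most 10 in all, crops included, and the job is handed in when it is done.

Besides the shell and the picture viewer there is one more tool, called after ">>>" as name(argument=value, ...), one argument or row to a line, values as JSON. send_rows: Moves the arm, as the interface text tells. Its arguments: {"type":"object","properties":{"deltas":{"type":"array","items":{"type":"number"}}},"required":["deltas"]}

```bash
mkdir -p pics; cat > h.py <<'E'
import numpy as np, cv2
from station import readout, optics, order, spotter, manip
from scipy.spatial.transform import Rotation as R
def K(p):
    f=192/np.tan(np.radians(p["fovy"])/2); return f,p["cx"],p["cy"]
def ray(p,px):
    f,cx,cy=K(p); T=np.array(p["cam_to_world"]); d=T[:3,:3]@np.array([(px[0]-cx)/f,(px[1]-cy)/f,1]); return T[:3,3],d/np.linalg.norm(d)
def atz(p,px,z):
    o,d=ray(p,px); return o+d*(z-o[2])/d[2]
def proj(p,X):
    f,cx,cy=K(p); T=np.array(p["cam_to_world"]); c=T[:3,:3].T@(np.array(X)-T[:3,3]); return np.array([cx+f*c[0]/c[2],cy+f*c[1]/c[2]])
def tri(p,a,q,b):
    A=np.zeros((3,3));v=np.zeros(3)
    rs=[ray(p,a),ray(q,b)]
    for o,d in rs:
        M=np.eye(3)-np.outer(d,d);A+=M;v+=M@o
    X=np.linalg.solve(A,v); return X,[round(float(np.linalg.norm((np.eye(3)-np.outer(d,d))@(X-o))),4) for o,d in rs]
def save(p,n): cv2.imwrite("pics/"+n,cv2.resize(p["color"][:,:,::-1],None,fx=1.5,fy=1.5,interpolation=cv2.INTER_CUBIC))
E
cat > a.py <<'E'
from h import *
np.set_printoptions(precision=3,suppress=True)
s=readout.sense();print(s["tool_pos"],s["eef_rot"],manip.tip_extent,s["time_s"])
P={n:optics.camera(n) for n in("side","top")}
for n,p in P.items():
    save(p,n+"0.png");print(n,np.array(p["cam_to_world"])[:3,3],p["fovy"],p["color"].shape)
    for t in["pin_knob","pin_tip","sleeve","latch_tab","coupler","hinge","fixture","cup","cup_floor","tape","can","wrench"]:
        print(t,[(np.round(r["pixel"],1).tolist(),round(r["score"],2)) for r in spotter.pinpoint(t,p)[:4]])
E
python3 a.py
```

```text
[0.293 0.608 0.239] [-0.699 -3.063  0.003] 0.017 0.0
side [0.259 0.636 0.902] 52.587111239969346 (384, 512, 3)
pin_knob [([278.6, 294.9], 0.83), ([287.7, 262.6], 0.69), ([234.5, 256.7], 0.53)]
pin_tip [([277.9, 322.2], 0.86), ([288.2, 280.5], 0.47), ([156.5, 234.4], 0.38)]
sleeve [([236.9, 267.7], 0.57), ([322.9, 138.8], 0.42)]
latch_tab [([229.9, 281.6], 0.54), ([239.2, 249.0], 0.24)]
coupler [([241.4, 248.5], 0.94)]
hinge [([156.9, 234.7], 0.6)]
fixture [([237.8, 266.0], 0.83)]
cup [([355.6, 184.0], 0.85), ([313.3, 204.3], 0.79), ([319.4, 171.9], 0.67), ([155.7, 234.8], 0.19)]
cup_floor [([313.4, 200.9], 0.96), ([354.4, 181.8], 0.64)]
tape []
can [([268.2, 151.6], 0.67)]
wrench [([325.7, 141.2], 0.47)]
top [0.494 0.029 1.213] 54.868937192166136 (384, 512, 3)
pin_knob [([165.6, 242.9], 0.7), ([206.4, 235.8], 0.53), ([176.1, 199.1], 0.48), ([325.7, 221.8], 0.21)]
pin_tip [([171.8, 243.6], 0.62), ([204.3, 235.9], 0.45)]
sleeve [([177.7, 202.1], 0.7)]
latch_tab [([157.9, 206.0], 0.62), ([182.2, 204.2], 0.39)]
coupler [([199.2, 197.0], 0.66)]
hinge [([183.0, 128.1], 0.64)]
fixture [([202.7, 197.8], 0.97)]
cup [([333.1, 254.2], 0.8), ([293.5, 227.7], 0.58), ([327.1, 219.6], 0.56)]
cup_floor [([334.2, 253.2], 0.9), ([294.7, 225.1], 0.87), ([325.6, 219.7], 0.82), ([381.8, 204.9], 0.6)]
tape [([114.7, 210.1], 0.87)]
can []
wrench [([382.5, 206.5], 0.63)]
```

View pics/side0.png

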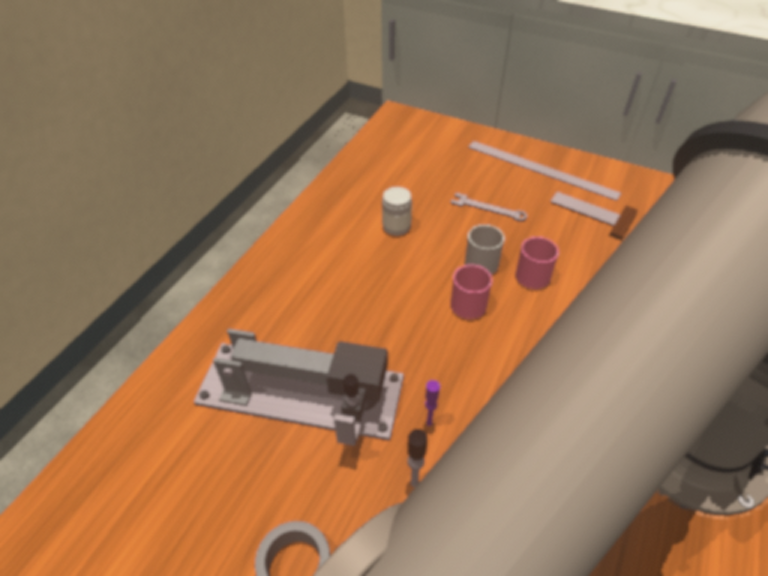

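View pics/top0.png

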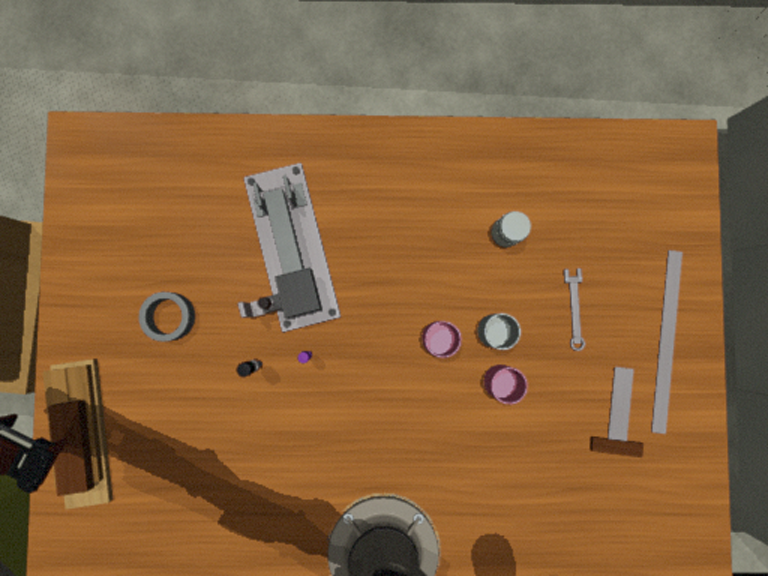

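The side view shows the fixture at about (300,385), with the black pin in its sleeve at (351,385). The look-alikes are a big black pin at (417,445), a purple one at (432,395), and two pink cups. The real grey cup is at (485,250). In the top view the pin is at (265,303), the cup at (501,331), and the tab at (246,308) points left.

```bash
cat > b.py <<'E'
from h import *
np.set_printoptions(precision=4,suppress=True)
t=optics.camera("top");s=optics.camera("side")
print("knob",tri(t,[176.1,199.1],s,[234.5,256.7])); print("coupler",tri(t,[199.2,197],s,[241.4,248.5]))
print("tab",tri(t,[157.9,206],s,[229.9,281.6])); print("hinge",tri(t,[183,128.1],s,[156.9,234.7]))
C=np.array([atz(t,np.array(c)/1.5,.012)[:2] for c in[(245,177),(302,164),(340,316),(283,331)]])
print(C) # corners fixture: (290,65),(290,-65),(-60,-65),(-60,65)
F=np.array([(.29,.065),(.29,-.065),(-.06,-.065),(-.06,.065)])
Fc=F-F.mean(0);Cc=C-C.mean(0);a=np.arctan2((Fc[:,0]*Cc[:,1]-Fc[:,1]*Cc[:,0]).sum(),(Fc*Cc).sum())
Rm=np.array([[np.cos(a),-np.sin(a)],[np.sin(a),np.cos(a)]]);o=C.mean(0)-Rm@F.mean(0)
print("yaw",a,"o",o,"res",C-(F@Rm.T+o))
for n,x,z in[("pinknob",(0,.062),.1475),("tab",(0,.11),.115),("hinge",(.22,0),.085)]:
    w=np.r_[Rm@np.array(x)+o,z];print(n,w,proj(t,w),proj(s,w))
for n in("cup","cup_floor"):
  for p in(t,s):
    for r in spotter.pinpoint(n,p)[:4]: print(n,r["pixel"],atz(p,r["pixel"],0 if n=="cup" else .006))
for p in(t,s):
    for r in spotter.spot_in("cup",p)[:4]: print("spot",r["pixel"],atz(p,r["pixel"],.04))
print(readout.sense()["joint_positions"],R.from_rotvec(readout.sense()["eef_rot"]).as_matrix())
E
python3 b.py
```

```text
knob (array([0.5263, 0.231 , 0.1424]), [0.0041, 0.0041])
coupler (array([0.5379, 0.1729, 0.0888]), [0.001, 0.001])
tab (array([0.5072, 0.2858, 0.1318]), [0.0029, 0.0029])
hinge (array([0.7522, 0.2281, 0.0838]), [0.0014, 0.0014])
[[0.8    0.305 ]
 [0.8305 0.1812]
 [0.4984 0.0937]
 [0.4652 0.2157]]
yaw 0.2584064716094967 o [0.5373 0.1695] res [[-0.0011 -0.0015]
 [-0.0038  0.0004]
 [ 0.0024  0.0024]
 [ 0.0025 -0.0013]]
pinknob [0.5215 0.2294 0.1475] [176.8537 202.0277] [234.7912 255.5482]
tab [0.5092 0.2758 0.115 ] [163.0658 206.347 ] [230.3814 281.2505]
hinge [0.75   0.2257 0.085 ] [183.4774 128.3115] [158.5956 234.0995]
cup [326.6, 220.0] [ 0.4705 -0.2336  0.    ]
cup [333.5, 253.4] [ 0.362  -0.2557  0.    ]
cup [290.0, 222.7] [ 0.4608 -0.1132  0.    ]
cup [312.9, 203.8] [ 0.4484 -0.1159  0.    ]
cup [320.6, 175.7] [ 0.4687 -0.2381  0.    ]
cup [353.0, 185.3] [ 0.3622 -0.2434  0.    ]
cup_floor [296.5, 226.9] [ 0.4475 -0.1338  0.006 ]
cup_floor [326.4, 220.5] [ 0.469  -0.2316  0.006 ]
cup_floor [332.9, 252.7] [ 0.3649 -0.2523  0.006 ]
cup_floor [203.0, 195.3] [0.5477 0.1717 0.006 ]
cup_floor [319.0, 175.7] [ 0.4719 -0.23    0.006 ]
cup_floor [314.5, 201.9] [ 0.4455 -0.1201  0.006 ]
cup_floor [356.0, 182.5] [ 0.3566 -0.2534  0.006 ]
spot [294.4, 223.5] [ 0.4595 -0.1225  0.04  ]
spot [338.1, 255.9] [ 0.3587 -0.2608  0.04  ]
spot [333.4, 219.5] [ 0.473  -0.2466  0.04  ]
spot [190.4, 182.2] [0.5875 0.2082 0.04  ]
spot [355.7, 173.6] [ 0.3649 -0.256   0.04  ]
spot [322.9, 164.8] [ 0.4696 -0.248   0.04  ]
spot [312.9, 194.4] [ 0.4531 -0.1166  0.04  ]
[-1.2301  0.477   0.0224  1.5554 -0.0115  1.1093 -0.0831] [[-0.901   0.4339  0.    ]
 [ 0.4339  0.901  -0.    ]
 [-0.      0.     -1.    ]]
```

```bash
cat >> h.py <<'E'
def go(pos,yaw=None):
    s=readout.sense();M=R.from_rotvec(s["eef_rot"]).as_matrix()
    d=M.T@(np.array(pos)-s["tool_pos"])*1000
    r=None
    if yaw is not None:
        y=np.array([np.cos(yaw),np.sin(yaw),0]);z=np.array([0,0,-1.]);T=np.c_[np.cross(y,z),y,z]
        r=R.from_matrix(M.T@T).as_rotvec().round(4)
    print("d",d.round(1),"rot",r,"pos",np.round(s["tool_pos"],4),"t",s["time_s"])
E
python3 -c "
from h import *
go((.522,.23,.24),.258)"
```

```text
d [-3.705e+02 -2.413e+02 -3.000e-01] rot [0.    0.    0.864] pos [0.2929 0.6082 0.2397] t 1.7
```

>>> send_rows(
  deltas=[0.2,-370,-241,0,0,0,0.864,0.2,-370,-241,0,0,0,0.864,0.2,-370,-241,0,0,0,0.864,0.2,-370,-241,0,0,0,0.864,0.2,-370,-241,0,0,0,0.864,0.2,-370,-241,0,0,0,0.864,0.2,-370,-241,0,0,0,0.864,0.2,-370,-241,0,0,0,0.864,0.2,-370,-241,0,0,0,0.864,0.2,-370,-241,0,0,0,0.864,0.2,-370,-241,0,0,0,0.864,0.2,-370,-241,0,0,0,0.864,0.2,-370,-241,0,0,0,0.864,0.2,-370,-241,0,0,0,0.864],
)

```text
time_s: 3.1
tool_pos: [0.521, 0.2319, 0.2396]
eef_rot: [-1.914, -2.491, -0.0]
force: [-0.8, 0.6, 0.6]
opening: 0.0701
gripper_force: 0.0
```

```bash
python3 - <<'E'
from h import *
s=optics.camera("side");t=optics.camera("top")
for p in(s,t):
  for n in("pin_knob","sleeve","latch_tab","cup","cup_floor","coupler"): print(n,[(np.round(r["pixel"],1).tolist(),round(r["score"],2)) for r in spotter.pinpoint(n,p)[:3]])
for n,x in(("knob",(.5215,.2294,.1475)),("tcp",readout.sense()["tool_pos"]),("sl",(.5215,.2294,.105))):print(n,proj(s,x),proj(t,x))
def crop(p,c,w,h,n): 
    x,y=int(c[0]-w/2),int(c[1]-h/2); cv2.imwrite("pics/"+n,cv2.resize(p["color"][y:y+h,x:x+w,::-1],None,fx=6,fy=6,interpolation=cv2.INTER_CUBIC)); print(x,y)
crop(s,(235,250),130,96,"side1.png")
E
```

```text
pin_knob [([278.1, 299.0], 0.68), ([286.2, 262.7], 0.52), ([232.5, 259.4], 0.47)]
sleeve [([232.5, 266.1], 0.64)]
latch_tab [([228.7, 286.1], 0.75), ([244.0, 247.4], 0.68)]
cup [([320.4, 176.7], 0.91), ([353.8, 185.4], 0.84), ([311.7, 203.9], 0.78)]
cup_floor [([354.3, 180.9], 0.92), ([311.4, 199.6], 0.77), ([320.4, 175.5], 0.62)]
coupler [([241.6, 249.8], 0.94)]
pin_knob [([175.4, 196.8], 0.52), ([204.7, 237.3], 0.47), ([178.8, 205.2], 0.26)]
sleeve [([181.0, 203.8], 0.86)]
latch_tab []
cup [([328.9, 219.0], 0.86), ([333.2, 253.4], 0.76), ([292.2, 225.6], 0.61)]
cup_floor [([295.0, 223.9], 0.89), ([328.5, 221.7], 0.76), ([335.1, 251.5], 0.72)]
coupler [([198.7, 198.9], 0.78)]
knob [234.79631996 255.53593999] [176.86553555 202.02602212]
tcp [232.40820642 231.91278238] [169.83761007 200.99786656]
sl [235.64457454 265.37511932] [179.5481307  202.41230368]
170 202
```

View pics/side1.png

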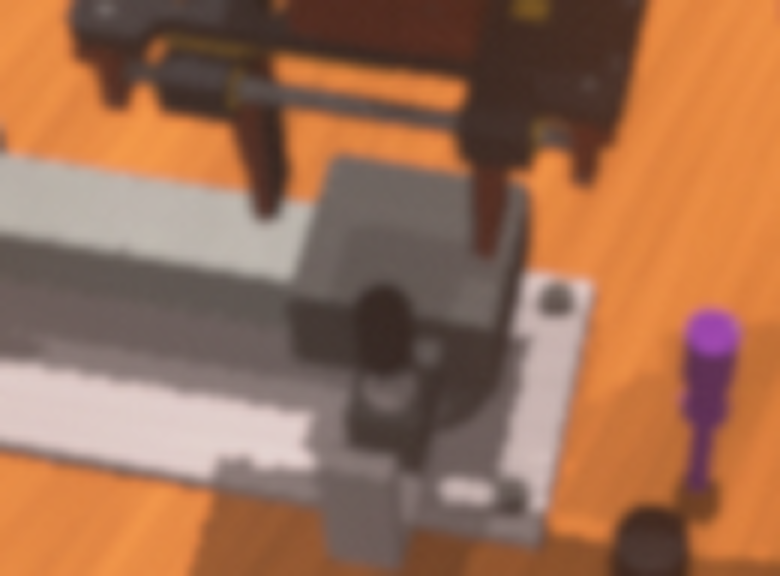

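The knob is centred near crop (384,330), which is full-frame (234,257). The prediction was (234.8,255.5), so it agrees to about 3 mm. The fingers straddle the pin along the tongue, so I'll descend.

>>> send_rows(
  deltas=[0.2,0,0,30,0,0,0,0.2,0,0,60,0,0,0,0.2,0,0,80,0,0,0,0.2,0,0,90,0,0,0,0.2,0,0,90,0,0,0,0.2,0,0,90,0,0,0],
)

```text
time_s: 4.4
tool_pos: [0.5223, 0.2307, 0.1505]
eef_rot: [1.917, 2.488, 0.002]
force: [0.4, -0.2, 0.9]
opening: 0.0703
gripper_force: 0.0
```

```bash
python3 - <<'E'
from h import *
s=optics.camera("side");go((.522,.23,.15),.258)
x,y=170,202
cv2.imwrite("pics/side2.png",cv2.resize(s["color"][y:y+96,x:x+130,::-1],None,fx=6,fy=6,interpolation=cv2.INTER_CUBIC))
E
```

```text
d [-0.7 -0.6  0.8] rot [ 0.0018 -0.0005 -0.0001] pos [0.5224 0.2308 0.1508] t 4.45
```

View pics/side2.png

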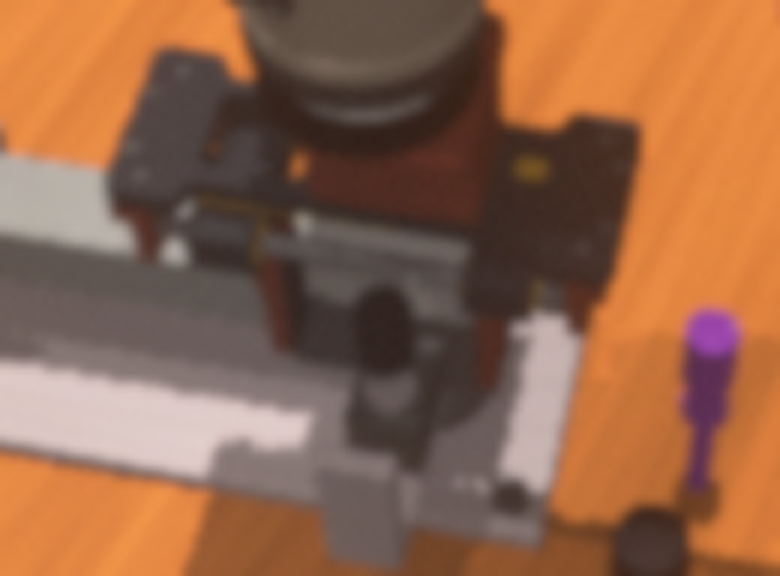

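The fingers straddle the knob evenly, with the tips near (285,345) and (488,385) and the knob at (384,330). Closing.

>>> send_rows(
  deltas=[0.5,0,0,0,0,0,0,0.7,0,0,0,0,0,0,0.9,0,0,0,0,0,0,0.9,0,0,0,0,0,0,0.9,0,0,0,0,0,0,0.9,0,0,0,0,0,0,0.9,0,0,0,0,0,0],
)

```text
time_s: 5.15
tool_pos: [0.5223, 0.2307, 0.1498]
eef_rot: [1.917, 2.488, 0.002]
force: [1.1, -0.2, -1.5]
opening: 0.0219
gripper_force: 30.0
```

>>> send_rows(
  deltas=[0.9,0,0,-10,0,0,0,0.9,0,0,-20,0,0,0,0.9,0,0,-30,0,0,0,0.9,0,0,-30,0,0,0],
)

```text
time_s: 5.55
tool_pos: [0.522, 0.2307, 0.1815]
eef_rot: [1.917, 2.488, 0.003]
force: [0.6, 0.3, -0.6]
opening: 0.0218
gripper_force: 30.0
```

>>> send_rows(
  deltas=[0.9,0,0,-20,0,0,0,0.9,0,0,-40,0,0,0,0.9,0,0,-65,0,0,0,0.9,0,0,-90,0,0,0,0.9,0,0,-90,0,0,0,0.9,0,0,-90,0,0,0],
)

```text
time_s: 6.15
tool_pos: [0.521, 0.2304, 0.2693]
eef_rot: [-1.916, -2.488, 0.001]
force: [0.2, 0.5, -1.1]
opening: 0.0215
gripper_force: 30.0
```

```bash
python3 - <<'E'
from h import *
s=optics.camera("side");t=optics.camera("top")
for p in(s,t):
  for n in("pin_tip","cup","cup_floor"): print(n,[(np.round(r["pixel"],1).tolist(),round(r["score"],2)) for r in spotter.pinpoint(n,p)[:4]])
p=np.array(readout.sense()["tool_pos"]);p[2]-=.105;print("tip exp",proj(s,p),proj(t,p))
# cup rim: bright grey ellipse in top -> compare predicted circle with image
for c in((.470,-.235),(.470,-.245)):
    print(c,"rim",proj(t,(*c,.08)),proj(s,(*c,.08)),"base",proj(t,(*c,0)),proj(s,(*c,0)))
ims=[cv2.resize(p["color"][y:y+50,x:x+64,::-1],None,fx=6,fy=6,interpolation=cv2.INTER_CUBIC) for p,x,y in((t,300,195),(s,290,140))]
cv2.imwrite("pics/cup.png",np.hstack(ims)); go((.47,-.24,.27))
E
```

```text
pin_tip [([272.3, 321.1], 0.86), ([236.9, 250.4], 0.52), ([285.5, 279.0], 0.48)]
cup [([320.1, 173.8], 0.74), ([356.7, 183.5], 0.7), ([314.3, 204.3], 0.66), ([229.1, 283.6], 0.65)]
cup_floor [([321.2, 176.7], 0.76), ([355.4, 183.9], 0.62), ([314.3, 199.9], 0.58)]
pin_tip [([205.9, 232.9], 0.63), ([174.2, 243.6], 0.41)]
cup [([294.6, 223.6], 0.91), ([332.0, 217.7], 0.85), ([333.4, 253.3], 0.56)]
cup_floor [([333.9, 252.1], 0.8), ([328.6, 220.4], 0.79), ([292.7, 226.4], 0.73)]
tip exp [234.27585141 251.86093534] [175.41703434 201.89555906]
(0.47, -0.235) rim [332.69637359 220.72666651] [322.89815214 158.0701933 ] base [327.03873798 220.15788409] [319.88005845 176.19573771]
(0.47, -0.245) rim [335.94489431 220.75161865] [324.01042879 156.07477912] base [330.07445879 220.1812801 ] [320.95408949 174.20870901]
d [-441.7 -169.7   -0.6] rot None pos [0.5214 0.2304 0.269 ] t 6.55
```

View pics/cup.png

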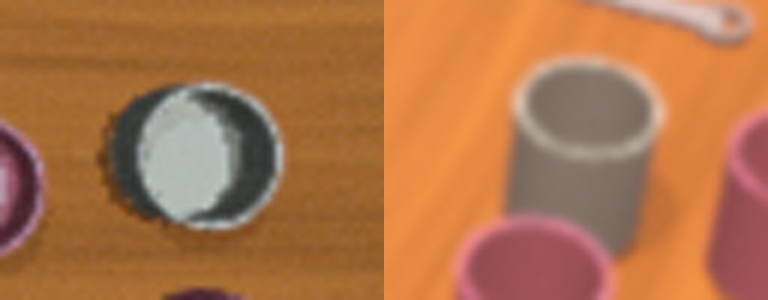

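The cup rim centre is at about (335,221) in top and (324,158) in side, which puts it at (0.470,-0.241). The pin is held. I'll carry it over at 0.27 m.

>>> send_rows(
  deltas=[0.9,-35,-13,0,0,0,0,0.9,-75,-29,0,0,0,0,0.9,-115,-44,0,0,0,0,0.9,-155,-60,0,0,0,0,0.9,-195,-75,0,0,0,0,0.9,-235,-90,0,0,0,0,0.9,-275,-106,0,0,0,0,0.9,-315,-121,0,0,0,0,0.9,-355,-137,0,0,0,0,0.9,-395,-152,0,0,0,0,0.9,-425,-164,0,0,0,0,0.9,-442,-170,0,0,0,0,0.9,-442,-170,0,0,0,0,0.9,-442,-170,0,0,0,0,0.9,-442,-170,0,0,0,0],
)

```text
time_s: 8.05
tool_pos: [0.4704, -0.2388, 0.2694]
eef_rot: [-1.914, -2.49, -0.001]
force: [-0.6, 0.3, -1.4]
opening: 0.021
gripper_force: 30.0
```

```bash
python3 - <<'E'
from h import *
s=optics.camera("side");t=optics.camera("top")
for n in("pin_tip","pin_knob"): print(n,[[(np.round(r["pixel"],1).tolist(),round(r["score"],2)) for r in spotter.pinpoint(n,p)[:4]] for p in (s,t)])
p=np.array(readout.sense()["tool_pos"]);p[2]-=.105;print("tip exp",proj(s,p),proj(t,p))
go((.47,-.241,.113),.258)
cv2.imwrite("pics/side3.png",cv2.resize(s["color"][80:210,240:410,::-1],None,fx=4.5,fy=4.5,interpolation=cv2.INTER_CUBIC))
E
```

```text
pin_tip [[([275.2, 322.3], 0.64), ([289.0, 277.7], 0.57), ([324.8, 132.8], 0.47), ([157.8, 233.1], 0.36)], [([172.6, 239.8], 0.72), ([342.5, 222.0], 0.52), ([207.6, 236.3], 0.52)]]
pin_knob [[([277.5, 296.1], 0.75), ([289.6, 261.4], 0.66), ([330.3, 106.2], 0.44)], [([205.1, 233.6], 0.54), ([163.9, 245.0], 0.43)]]
tip exp [326.89710861 135.86138322] [341.24799102 221.35029627]
d [ -1.3  -0.6 156.7] rot [ 0.0001 -0.0002  0.0011] pos [ 0.4702 -0.2396  0.2697] t 8.35
```

View pics/side3.png

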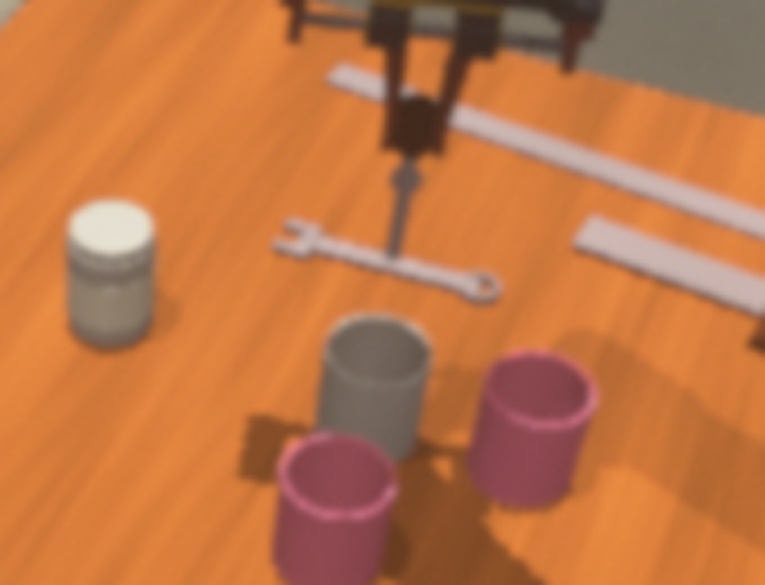

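The pin hangs upright, with the tip at crop (393,260), full-frame (327,138), as expected. The cup is below it. Lowering.

>>> send_rows(
  deltas=[0.9,-1,0,25,0,0,0,0.9,-1,0,55,0,0,0,0.9,-1,0,85,0,0,0,0.9,-1,0,110,0,0,0,0.9,-1,0,130,0,0,0,0.9,-1,0,145,0,0,0,0.9,-1,0,152,0,0,0,0.9,-1,0,155,0,0,0,0.9,-1,0,156,0,0,0,0.9,-1,0,156,0,0,0,0.9,-1,0,156,0,0,0],
)

```text
time_s: 9.45
tool_pos: [0.4708, -0.2414, 0.1143]
eef_rot: [1.916, 2.488, 0.001]
force: [-0.2, 0.7, 0.4]
opening: 0.0219
gripper_force: 30.0
```

>>> send_rows(
  deltas=[0.9,0,0,1,0,0,0,0.9,0,0,2,0,0,0,0.9,0,0,2,0,0,0,0.9,0,0,2,0,0,0],
)

```text
time_s: 9.85
tool_pos: [0.4703, -0.2412, 0.1117]
eef_rot: [-1.917, -2.489, -0.0]
force: [0.3, -0.6, -1.1]
opening: 0.0215
gripper_force: 30.0
```

>>> send_rows(
  deltas=[0.7,0,0,0,0,0,0,0.65,0,0,0,0,0,0,0.55,0,0,0,0,0,0,0.4,0,0,0,0,0,0,0.3,0,0,0,0,0,0,0.3,0,0,0,0,0,0,0.3,0,0,0,0,0,0,0.3,0,0,-10,0,0,0,0.3,0,0,-30,0,0,0,0.3,0,0,-60,0,0,0,0.3,0,0,-100,0,0,0,0.3,0,0,-140,0,0,0,0.3,0,0,-140,0,0,0,0.3,0,0,-140,0,0,0],
)

```text
time_s: 11.25
tool_pos: [0.4707, -0.2413, 0.2528]
eef_rot: [1.916, 2.487, 0.002]
force: [-0.7, 0.5, 0.7]
opening: 0.0618
gripper_force: 0.0
```

```bash
python3 - <<'E'
from h import *
s=optics.camera("side")
go((.509,.276,.25),.258+np.pi/2); go((.509,.276,.25),.258-np.pi/2);print(readout.sense()["joint_positions"],readout.sense()["opening"])
cv2.imwrite("pics/side4.png",cv2.resize(s["color"][130:320,190:390,::-1],None,fx=3,fy=3,interpolation=cv2.INTER_CUBIC))
for n in("latch_tab",): print(n,[(np.round(r["pixel"],1).tolist(),round(r["score"],2)) for r in spotter.pinpoint(n,s)])
E
```

```text
d [489.9 169.6   1.8] rot [ 5.0000e-04 -1.0000e-04 -1.5707e+00] pos [ 0.47   -0.241   0.2516] t 11.3
d [489.9 169.6   1.8] rot [-1.0000e-04 -5.0000e-04  1.5709e+00] pos [ 0.47   -0.241   0.2516] t 11.3
[-0.17882499  0.25007856  0.64042925  1.92420466 -0.1746886   1.02228242
  0.79641786] 0.061745446398014235
latch_tab [([229.1, 284.3], 0.56)]
```

View pics/side4.png

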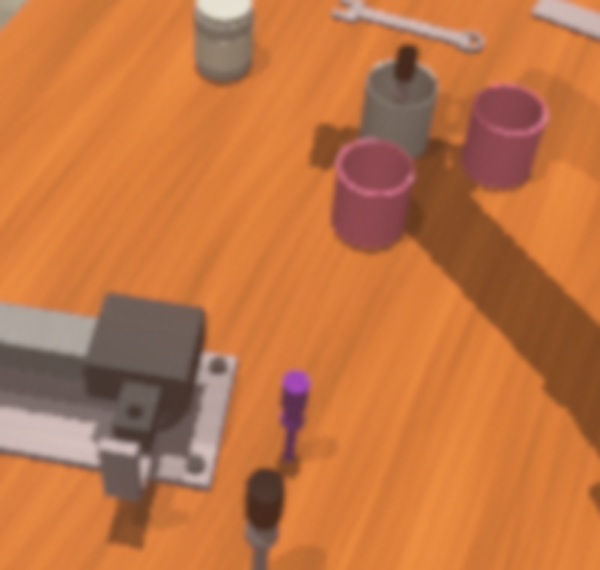

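The pin stands in the cup with its knob at crop (406,62), leaning slightly, and the cup is upright. The tab is free at crop (122,470). Moving above the tab.

>>> send_rows(
  deltas=[0.45,40,14,0,0,0,-0.12,0.45,80,28,0,0,0,-0.25,0.45,125,43,0,0,0,-0.39,0.45,170,59,0,0,0,-0.53,0.45,215,74,0,0,0,-0.67,0.45,260,90,0,0,0,-0.81,0.45,305,106,0,0,0,-0.95,0.45,350,121,0,0,0,-1.09,0.45,395,137,0,0,0,-1.23,0.45,435,151,0,0,0,-1.37,0.45,470,163,0,0,0,-1.5,0.45,490,170,0,0,0,-1.571,0.45,490,170,0,0,0,-1.571,0.45,490,170,0,0,0,-1.571,0.45,490,170,0,0,0,-1.571],
)

```text
time_s: 12.85
tool_pos: [0.5096, 0.2739, 0.2508]
eef_rot: [0.399, -3.115, 0.002]
force: [0.6, -0.0, 0.2]
opening: 0.0485
gripper_force: 0.0
```

```bash
python3 - <<'E'
from h import *
s=optics.camera("side")
go((.510,.277,.125),.258+np.pi/2);print(readout.sense()["opening"],readout.sense()["joint_positions"])
print(proj(s,(.51,.277,.135)))
cv2.imwrite("pics/side5.png",cv2.resize(s["color"][202:308,165:305,::-1],None,fx=5.5,fy=5.5,interpolation=cv2.INTER_CUBIC))
E
```

```text
d [ -1.1   3.  126.2] rot [-0.001 -0.001 -0.003] pos [0.5098 0.274  0.2512] t 12.9
0.04834908873943979 [-0.70295952  0.30825397  0.12683206  1.78509116 -0.04353636  1.05225914
  1.26536737]
[229.32120221 277.05744554]
```

View pics/side5.png

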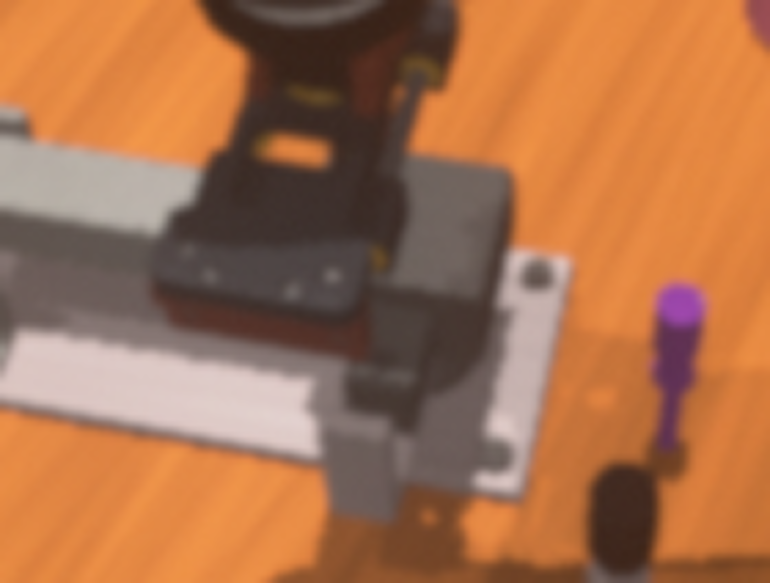

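The tab top is centred near crop (363,415), and the prediction was (354,413). That is within about 3 mm along its width. Descending.

>>> send_rows(
  deltas=[0.45,1,3,30,0,0,0,0.45,1,3,60,0,0,0,0.45,1,3,85,0,0,0,0.45,1,3,105,0,0,0,0.45,1,3,118,0,0,0,0.45,1,3,125,0,0,0,0.45,1,3,125,0,0,0,0.45,1,3,125,0,0,0],
)

```text
time_s: 13.7
tool_pos: [0.5085, 0.2786, 0.1275]
eef_rot: [-0.403, 3.114, 0.001]
force: [0.5, 0.7, 0.4]
opening: 0.0484
gripper_force: 0.0
```

```bash
python3 - <<'E'
from h import *
s=optics.camera("side")
go((.510,.277,.125),.258+np.pi/2)
cv2.imwrite("pics/side6.png",cv2.resize(s["color"][202:308,165:305,::-1],None,fx=5.5,fy=5.5,interpolation=cv2.INTER_CUBIC))
E
```

```text
d [-0.9 -2.1  2.7] rot [ 0.0006  0.0017 -0.0001] pos [0.5086 0.2788 0.1277] t 13.75
```

View pics/side6.png

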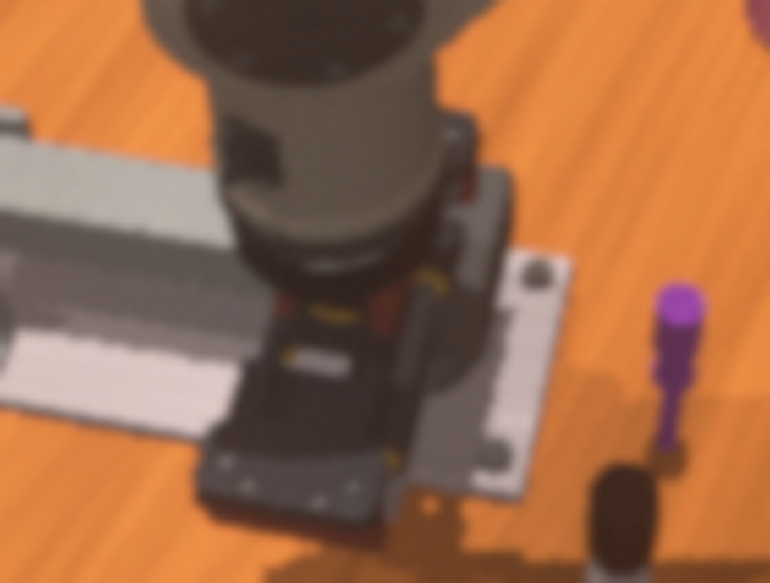

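The gripper hides the tab and there is no contact force. Closing.

>>> send_rows(
  deltas=[0.45,0,-1,2,0,0,0,0.6,0,-2,2,0,0,0,0.75,0,-2,2,0,0,0,1,0,-2,2,0,0,0,1,0,-2,2,0,0,0,1,0,-2,2,0,0,0,1,0,-2,2,0,0,0,1,0,-2,2,0,0,0],
)

```text
time_s: 14.55
tool_pos: [0.5078, 0.2791, 0.1248]
eef_rot: [-0.408, 3.115, 0.004]
force: [-2.0, 5.0, -1.2]
opening: 0.0097
gripper_force: 30.0
```

>>> send_rows(
  deltas=[1,0,4,0,0,0,0,1,0,8,0,0,0,0,1,0,12,0,0,0,0,1,0,16,0,0,0,0,1,0,20,0,0,0,0,1,0,23,0,0,0,0,1,0,24,0,0,0,0,1,0,24,0,0,0,0,1,0,24,0,0,0,0],
)

```text
time_s: 15.45
tool_pos: [0.503, 0.2973, 0.1246]
eef_rot: [0.401, -3.116, 0.005]
force: [1.1, -7.3, 2.5]
opening: 0.0098
gripper_force: 30.0
```

>>> send_rows(
  deltas=[1,0,1,0,0,0,0,1,0,2,0,0,0,0,1,-0.6,2,-3,0,0.0135,0,1,-1.2,2,-6,0,0.027,0,1,-1.8,2,-9,0,0.04,0,1,-2.5,2,-11.8,0,0.054,0,1,-2.5,2,-11.8,0,0.054,0,1,-2.5,2,-11.8,0,0.054,0],
)

```text
time_s: 16.25
tool_pos: [0.5047, 0.2993, 0.1355]
eef_rot: [0.394, -3.062, 0.017]
force: [2.2, -7.2, -3.4]
opening: 0.0096
gripper_force: 30.0
```

>>> send_rows(
  deltas=[1,-1.1,0,-6,0,0.027,0,1,-2.5,0,-11.9,0,0.054,0,1,-3.9,0,-17.6,0,0.081,0,1,-5.5,0,-23.5,0,0.108,0,1,-7.3,0,-29.2,0,0.135,0,1,-9.2,0,-35,0,0.162,0,1,-11.3,0,-40.7,0,0.189,0,1,-13.5,0,-46.3,0,0.216,0,1,-15.9,0,-51.8,0,0.243,0,1,-18.5,0,-57.3,0,0.27,0,1,-18.5,0,-57.3,0,0.27,0,1,-18.5,0,-57.3,0,0.27,0,1,-18.5,0,-57.3,0,0.27,0],
)

```text
time_s: 17.55
tool_pos: [0.525, 0.3047, 0.1916]
eef_rot: [0.36, -2.794, 0.066]
force: [0.0, -8.4, -2.0]
opening: 0.0095
gripper_force: 30.0
```

```bash
python3 - <<'E'
from h import *
s=optics.camera("side");t=optics.camera("top")
st=readout.sense();print(st["tool_pos"],st["eef_rot"],st["force"],st["opening"],st["time_s"])
c,w=np.array([.967,.255]),.0
for n in("coupler","latch_tab","hinge"):
    a=spotter.pinpoint(n,s);b=spotter.pinpoint(n,t)
    if a and b: print(n,tri(s,a[0]["pixel"],t,b[0]["pixel"]),a[0]["score"],b[0]["score"])
    print(n,[x["pixel"] for x in a[:2]],[x["pixel"] for x in b[:2]])
for h in(0,.03,.07):
    th=np.arcsin(h/.22);f=.22-.22*np.cos(th);print(h,proj(s,(.5373+f*.967,.1705+f*.255,.085+h)))
cv2.imwrite("pics/side7.png",cv2.resize(s["color"][130:320,140:390,::-1],None,fx=3,fy=3,interpolation=cv2.INTER_CUBIC))
E
```

```text
[0.52500907 0.30465322 0.19164226] [ 0.35965079 -2.79411216  0.06629826] [-0.42943567 -9.13137832 -3.29463595] 0.00949139283916339 17.65
coupler (array([0.55089778, 0.17647988, 0.1466119 ]), [0.0029, 0.0029]) 0.96 0.75
coupler [[233.4, 233.9]] [[196.0, 192.9], [145.9, 199.8]]
latch_tab (array([0.52753299, 0.30653417, 0.17756834]), [0.0059, 0.0059]) 0.85 0.75
latch_tab [[216.8, 275.1], [264.4, 149.8]] [[146.2, 197.4], [181.5, 127.3]]
hinge (array([0.74820465, 0.22784931, 0.08617898]), [0.0, 0.0]) 0.93 0.77
hinge [[158.6, 234.7]] [[182.7, 128.8], [338.4, 155.0]]
0 [241.72472126 248.69174838]
0.03 [240.48876279 241.68378   ]
0.07 [236.01626675 231.36196478]
```

View pics/side7.png

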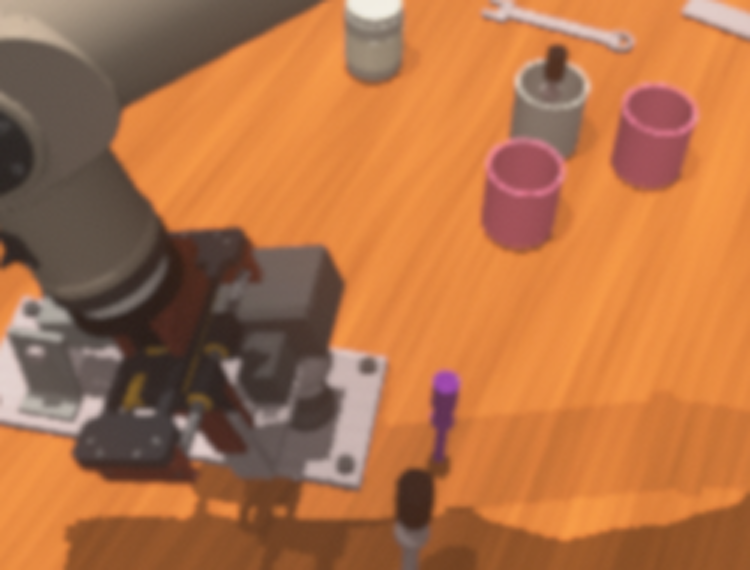

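The tongue is raised about 69 mm. The ball shows at (312,395), the tab is still gripped, and the pin stands in the upright cup at (552,65). Handing in.

```bash
python3 -c "
from station import order
print(order.finish_job())"
```

```text
the job is handed in; nothing more can be done
None
```

The job is handed in: the pin is released and standing tip down (leaning slightly) in the upright cup, and the tongue is off the ball and still held by the latch tab, its coupler about 69 mm above its seat.

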